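Put the shaker away and latch the rack's keeper bar

ROBOT

A 6-joint arm with a two-finger parallel gripper is mounted at the origin on a cart in front of the work surface, level with it; the furniture and walls round the work are solid. World frame = base frame: x ahead of the robot, y to its left, z up, the work surface at z = 0. Lengths are in mm, angles in rad, forces in N, time in s.
With the tool pointing down it reaches from about 375 to 925 mm from the base axis. Payload 5.7 kg.
Tool frame: the origin (TCP) lies midway between the tips of the shut fingers; the grasp point (between the pads) lies 19 mm behind it (ctrl.grasp_offset is the distance from the TCP to the grasp point, in mm); z points along the fingers, y is the direction in which the jaws open and shut (so a half turn about z gives the same grasp; the last joint's range is limited). The gripper opens to 85 mm and grips with 20 to 120 N. Pads are 22 mm wide; open, the fingers measure 114 mm over their backs; the gripper's body (76 mm by 85 mm) begins 54 mm behind the grasp point. The pads swing forward as they close: fully open they stand 13 mm farther back than shut.
Start: joints at [-1.401, 0.359, 1.51, -0, 1.272, -0.115], TCP at [168.565, -575.803, 231.267] pointing down, gripper open.
Joint ranges: [-2.97, 2.97], [-1.01, 2.36], [0.21, 2.38], [-0.96, 4.11], [0.2, 2.71], [-2.98, 2.98]. Speed limits (rad/s): [2.39, 2.39, 3.14, 3.14, 3.14, 3.14].

INTERFACE

Orientations are given as a unit quaternion [w, x, y, z].
In Python, from cell import ctrl, imaging, finder gives the robot as it stands. Calls block until the motion is done:
- ctrl.move_pose(position, orientation): joint-space move of the TCP to a pose.
- ctrl.servo_line(position, attitude=None, feed=150, f_stop=None): straight line of the TCP; attitude=None keeps the orientation; feed is the mean speed in mm/s. With f_stop (N) it stops when the force on the tool has changed by that much, and returns True; else False.
- ctrl.move_j(angles): joint-space move.
- ctrl.move_gripper(opening, effort=None): finger opening in mm; effort is the grip in N (None keeps the last); returns when the fingers have stopped.
- ctrl.hold(seconds).
- ctrl.solve_ik(position, orientation): joint angles nearest the present ones, or None.
- ctrl.read_state(): the state.
- imaging.camera(name): name is "side" or "top" or "wrist"; returns a dict with "color" (400x640x3 uint8, red, green, blue), "range_z" (400x640 float32, mm along the optical axis (not along the pixel's ray), 0 where there is no reading), "vfov" (degrees; the focal length in pixels is half the picture's height over the tangent of half this angle, whatever the lens; pixels are square), "cx", "cy" (the principal point, pixels), "rvec" (rotation vector, rad) and "tvec" (3), from world to camera coordinates, as OpenCV has them. Camera axes: x right, y down, z forward; pixel columns grow to the right and rows downward; lengths in mm; the calibration is good to about 2 mm. A picture is of the moment at which its call begins.
A pose or a line that the arm cannot do raises ctrl.Unreachable and nothing moves.
- ctrl.hand_in(): hands the job in, once; it reports no verdict.
Trained networks look in the newest picture that a camera, given by its name, has taken for a name from the list of things; names that differ only in an ending like _2 or _b are one class to them, and where a whole thing is asked for, a point or a joint stands for the part that bears it (a point fixed in the world has none). Each returns a list of dicts, best first, with "score" (0 to 1); they miss things now and then, are a little off and sometimes report something else, mostly with a low value. They report only what shows in the picture. A call takes as long as a camera call. They do not tell look-alikes from the thing itself.
- finder.recognise(camera, target): "at" ([x, y, z] in mm, in world coordinates, good to about 4 mm: the middle of the surface that is visible of it).
- finder.cut_out(camera, target): "region" (400x640 bool, what is visible of it).
- finder.place_of(camera, target): "at" ([x, y, z] in mm, in world coordinates, good to about 4 mm: a listed point, or the origin of a listed thing).
The state is a dict: "time": time; "joint_pos": joint angles; "joint_vel": joint speeds; "joint_efforts": joint torques, N m; "tool_pos": TCP position; "tcp_rot": TCP orientation; "force": force on the tool from outside, world axes, zero at the start; "torque": the same for the moment, N m; "width": finger opening in mm.
Only numpy, scipy, OpenCV 4.12 (cv2) and the standard library are available. Lean on these libraries where they do the work, as an engineer would, in place of code of your own. Each camera call takes 0.05 s, during which the arm holds its last target.

TASK

Put the sugar shaker away, right way up and fully down, in the one empty bay of the sloping wooden rack: the other two bays already hold a pot hidden under the flaps, so feel through the flaps to find out which bay is empty. Then swing the steel keeper bar shut over the bays until it snaps fully home into its spring catch, and let go. Leave the other things on the worktop where they are.

Things in the scene. Friction and masses are not known exactly. Their poses are not given: they have to be found in the camera images.
- bays: Sloping block of the fixed light-wood rack, 316 mm (y) by 76 mm (x). Origin: centre of its flat top (deck), 108 mm above the worktop. z points out of the deck, leaning 25 degrees from vertical towards the robot; x runs up the slope away from the robot; y along the row, to the left. Three bays in the deck at y = +68, 0, -68 mm. Posts stand at both ends, y = 128 to 158 mm either side.
- bay0 (a point): Centre of the bay mouth next to the hinge post, on the deck, axes as bays. Each bay is square to the deck, 50 mm (x) by 60 mm (y), 43 mm deep from deck to floor. One bay, different each time, is empty; each of the other two holds a fixed pot, its 30 mm wide top 15 mm below the deck, where a finger pushed into the middle of the bay stops hard.
- bay1 (a point): Centre of the middle bay's mouth, on the deck, axes as bays. Every mouth is closed level with the deck by two light 3 mm aluminium flaps, 28 mm wide, hinged at its +y and -y edges. A push of under 1 N at the middle swings them down into the bay; let go, they spring back. In the empty bay a finger or the shaker passes down between them to the floor.
- bay2 (a point): Centre of the bay mouth next to the catch post, on the deck, axes as bays.
- catch (a point): Top of the catch's spring ball (16 mm wide), 61 mm above the deck on the catch post at the -y end (bays: x -12, y -143 mm). The post is 38 mm high above the deck; a steel end stop on its uphill side (x 13 to 22 mm) rises to 68 mm. The ball gives way downwards as the bar rides over it and springs up behind the bar.
- keeper (a joint): Angle of the keeper bar (rad); its hinge axis is square to the deck. 0 = shut on its stop, lying along the row over the bays' middles; grows as the free end swings downhill to the robot. Starts at 1.3 to 1.6 and stays where left (about 1 N at the knob moves it). The nose meets the catch ball at 0.08, must be pushed over it (top at 0.045) with about 12 N at the knob, and is home below 0.03.
- keeper_hinge (a point): Point on the bar's hinge axis (bays: x 0, y +143 mm), 62 mm above the deck, at the bar's mid height, on the hinge post (50 mm high, 56 with its collar). The steel bar is 14 mm wide, 12 mm high (56 to 68 mm above the deck) and ends 298 mm from the axis. It clears a shaker standing fully down in a bay by about 8 mm and strikes one that is not.
- keeper_knob (a point): Middle of the black knob on top of the keeper bar, 180 mm from the hinge axis, 83 mm above the deck: 15 mm wide, 16 mm high, on an 8 mm wide stem that joins it to the bar.
- shaker_mid (a point): Centre of the sugar shaker, half-way up; z points to the cap; 0.1 to 0.21 kg, upright, right of the rack. Round, 90 mm tall: foot 38 mm wide, widest (44) 30 mm up, 32 at 66 mm; grey cap 34 wide from 66 to 78 mm up, domed above. Fully down in the empty bay its centre lies 2 mm above the deck and 47 mm of it stand out; on a pot it would stand 28 mm higher.
- mug: bystander: white mug, 92 mm wide, 95 mm tall
- timer: bystander: red baking timer, 62x70x70 mm
- tape_roll: bystander: roll of adhesive tape lying flat, 92 mm wide, 48 mm tall
- bun: bystander: round grain bun, 90 mm wide, 47 mm tall
- pretzel: bystander: dark pretzel knot, 122 mm wide, 45 mm tall
Mind the look-alikes: they are no part of the job. Of the things like the part that bears shaker_mid, leave any that is red; of the rest the larger one is meant.

How it is judged (in metres and radians):
On the way, in this order (a step that is already met when the one before it is completed fails the run):
1. the shaker stands fully down in the empty bay while the keeper bar is still open (z of shaker_mid in the frame of bays between -0.02 and 0.008 m and x of shaker_mid in the frame of bays between -0.02 and 0.02 m and y of shaker_mid in the frame of bays between -0.1 and 0.1 m and angle between shaker_mid's own z axis and vertical below 0.9 rad and value of joint keeper above 0.3 rad), for 0.2 s.
2. the keeper bar is snapped home over it (value of joint keeper below 0.03 rad), for 0.2 s.
At the end, for the whole second after the job is handed in: The shaker is in the empty bay, cap up, fully down: its centre is less than 8 mm above deck level (and within 20 mm of the row's middle line), its axis less than 0.9 rad from vertical; the keeper bar stands at less than 0.03 rad, behind its spring catch (z of shaker_mid in the frame of bays between -0.02 and 0.008 m and x of shaker_mid in the frame of bays between -0.02 and 0.02 m and y of shaker_mid in the frame of bays between -0.1 and 0.1 m and angle between shaker_mid's own z axis and vertical below 0.9 rad and value of joint keeper below 0.03 rad); the robot touches nothing.
It fails at once if the mug is moved more than 30 mm (distance of mug from where it was at the start of the episode above 0.03 m).
It fails at once if the timer is moved more than 30 mm (distance of timer from where it was at the start of the episode above 0.03 m).
It fails at once if the tape roll is moved more than 30 mm (distance of tape_roll from where it was at the start of the episode above 0.03 m).
It fails at once if the bun is moved more than 30 mm (distance of bun from where it was at the start of the episode above 0.03 m).
It fails at once if the pretzel is moved more than 30 mm (distance of pretzel from where it was at the start of the episode above 0.03 m).
It also fails if it takes over 67 s, if anything falls off the work surface, if the arm or the gripper's body presses on something with over 40 N, if the wrist force passes 120 N, or if a joint passes its speed limit or range.

## Working session

There is one attempt and no reset: what is moved stays moved. The work goes in short steps, each a Python script; the robot and the scene stay as the last script left them, time stands still between calls to the robot, and variables do not carry over. Pictures are saved under pics/ and viewed, and the job is handed in when it is done.

```bash
ls; mkdir -p pics; cat > h.py <<'E'
import numpy as np, cv2
from cell import ctrl, imaging, finder
from scipy.spatial.transform import Rotation as R
def snap(name,fn):
    c=imaging.camera(name); cv2.imwrite(f'pics/{fn}.png',cv2.cvtColor(c['color'],cv2.COLOR_RGB2BGR)); return c
def cloud(c):
    f=200/np.tan(np.radians(c['vfov'])/2); v,u=np.mgrid[:400,:640]; z=c['range_z'].astype(float)
    P=np.stack([(u-c['cx'])/f*z,(v-c['cy'])/f*z,z],-1)
    M=cv2.Rodrigues(np.array(c['rvec'],float))[0]
    W=(P-np.array(c['tvec']).ravel())@M
    W[z<=0]=np.nan
    return W
def quat(M):
    q=R.from_matrix(M).as_quat(); return [q[3],q[0],q[1],q[2]]
E
python3 - <<'E'
from h import *
for n in ('side','top'):
    c=snap(n,n+'0')
    np.savez(n+'0.npz',W=cloud(c),color=c['color'])
    for t in ['bays','bay0','bay1','bay2','catch','keeper_hinge','keeper_knob','shaker_mid','mug','timer','tape_roll','bun','pretzel']:
        print(n,t,[(np.round(d['at']).tolist(),round(d['score'],2)) for d in finder.place_of(n,t)][:4])
print(ctrl.read_state()['time'])
E
```

```text
pics
side bays []
side bay0 [([600.0, 132.0, 105.0], 0.93), ([592.0, 65.0, 108.0], 0.89), ([585.0, -7.0, 109.0], 0.81)]
side bay1 [([600.0, 132.0, 105.0], 0.93), ([592.0, 65.0, 108.0], 0.89), ([585.0, -7.0, 109.0], 0.81)]
side bay2 [([600.0, 132.0, 105.0], 0.93), ([592.0, 65.0, 108.0], 0.89), ([585.0, -7.0, 109.0], 0.81)]
side catch [([447.0, 448.0, -2.0], 0.54), ([542.0, -75.0, 162.0], 0.43)]
side keeper_hinge [([583.0, 209.0, 163.0], 0.93), ([546.0, -76.0, 161.0], 0.52), ([682.0, -413.0, -0.0], 0.19)]
side keeper_knob [([410.0, 194.0, 109.0], 0.94)]
side shaker_mid [([574.0, -238.0, 42.0], 0.95), ([486.0, -294.0, 45.0], 0.68), ([569.0, -347.0, 32.0], 0.5)]
side mug [([684.0, -411.0, -1.0], 0.69)]
side timer [([448.0, 448.0, 2.0], 0.76)]
side tape_roll [([596.0, 432.0, 1.0], 0.52)]
side bun [([453.0, -430.0, 1.0], 0.55)]
side pretzel [([409.0, -170.0, -2.0], 0.63), ([596.0, 432.0, -1.0], 0.45)]
top bays [([596.0, 61.0, 106.0], 0.95), ([586.0, -2.0, 106.0], 0.47)]
top bay0 [([594.0, 130.0, 109.0], 0.72), ([593.0, 65.0, 106.0], 0.64)]
top bay1 [([594.0, 130.0, 109.0], 0.72), ([593.0, 65.0, 106.0], 0.64)]
top bay2 [([594.0, 130.0, 109.0], 0.72), ([593.0, 65.0, 106.0], 0.64)]
top catch []
top keeper_hinge [([588.0, 428.0, -1.0], 0.67), ([582.0, 209.0, 163.0], 0.61)]
top keeper_knob [([411.0, 193.0, 110.0], 0.74)]
top shaker_mid [([574.0, -236.0, 48.0], 0.71), ([487.0, -297.0, 43.0], 0.62), ([575.0, -349.0, 34.0], 0.46), ([594.0, 64.0, 108.0], 0.34)]
top mug [([442.0, 444.0, 1.0], 0.5)]
top timer [([443.0, 445.0, -2.0], 0.64)]
top tape_roll [([589.0, 430.0, -2.0], 0.91), ([458.0, -436.0, 2.0], 0.6)]
top bun [([457.0, -435.0, 2.0], 0.82)]
top pretzel [([406.0, -166.0, -9.0], 0.75)]
1.4
```

View pics/side0.png

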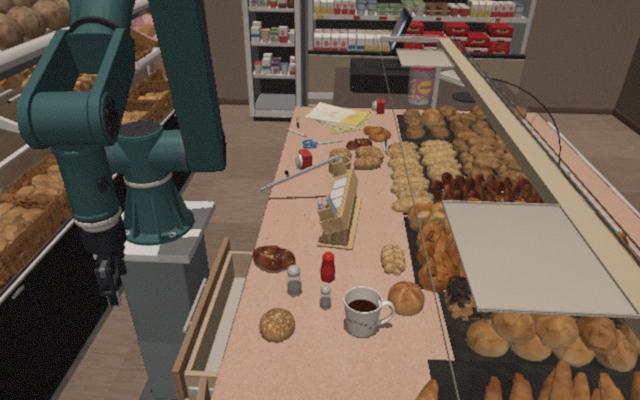

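View pics/top0.png

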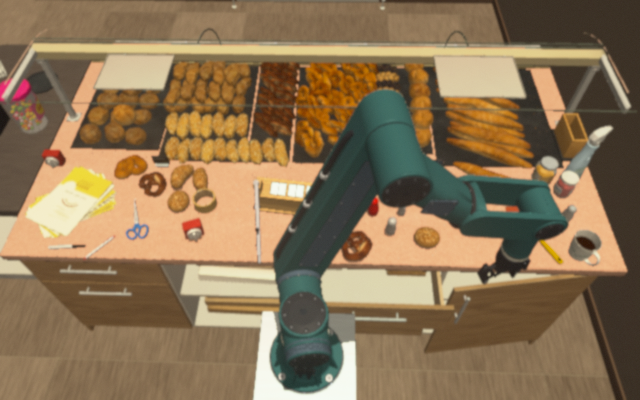

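Side view: the red shaker is at (328,267), the large grey one at (294,279) and the small grey one at (325,296). The rack is around (340,210), and the bar points towards the robot. I'll check sizes and geometry from the cloud next.

```bash
python3 - <<'E'
from h import *
d=np.load('side0.npz');W=d['W'];C=d['color']
cv2.imwrite('pics/sidecrop.png',cv2.cvtColor(cv2.resize(C[130:350,230:450],None,fx=2.7,fy=2.7,interpolation=cv2.INTER_CUBIC),cv2.COLOR_RGB2BGR))
X=W.reshape(-1,3)
for p in [(574,-237),(486,-295),(572,-348)]:
    m=(np.hypot(X[:,0]-p[0],X[:,1]-p[1])<35)&(X[:,2]>6)&(X[:,2]<130)
    q=X[m]; print(p,m.sum(),np.nanpercentile(q,[1,50,99],axis=0).round(0).tolist(), C.reshape(-1,3)[m].mean(0).round())
    for lo in range(6,96,15):
        s=q[(q[:,2]>lo)&(q[:,2]<lo+15)]
        if len(s): print('  ',lo,len(s),s.min(0).round(),s.max(0).round())
# deck fit: points between
yaw=-0.085
Rz=R.from_euler('z',yaw).as_matrix()@R.from_euler('y',-25,degrees=True).as_matrix()
print(Rz.round(3))
O=np.array([593,64,108])
L=(X-O)@Rz
m=(abs(L[:,0])<36)&(abs(L[:,1])<120)&(abs(L[:,2])<12)
q=X[m];c=q.mean(0);u,s,vt=np.linalg.svd(q-c);n=vt[2]*np.sign(vt[2][2]);print('deck',m.sum(),c.round(1),n.round(4),'tilt',np.degrees(np.arccos(n[2])),'yaw',np.arctan2(-n[1],-n[0]))
zz=(O-c)@n;print('O above plane',zz)
for nm,sel in [('hingepost',(L[:,1]>120)&(L[:,1]<170)),('catchpost',(L[:,1]<-120)&(L[:,1]>-170))]:
    for lo in (10,25,40,55):
        s=L[sel&(abs(L[:,0])<50)&(L[:,2]>lo)&(L[:,2]<lo+12)]
        if len(s):print(nm,lo,len(s),np.percentile(s,[3,97],axis=0).round(1).tolist())
# deck extent
m=(abs(L[:,2])<5)&(abs(L[:,0])<60)&(abs(L[:,1])<125); print(np.percentile(L[m],[1,99],axis=0).round(1))
E
```

```text
(574, -237) 386 [[554.0, -258.0, 7.0], [574.0, -248.0, 52.0], [593.0, -226.0, 92.0]] [133.  44.  41.]
   6 54 [ 540. -257.    6.] [ 608. -231.   21.]
   21 61 [ 554. -259.   21.] [ 594. -238.   36.]
   36 75 [ 554. -258.   36.] [ 593. -231.   51.]
   51 66 [ 557. -256.   51.] [ 590. -236.   66.]
   66 52 [ 559. -255.   66.] [ 590. -232.   81.]
   81 78 [ 559. -254.   81.] [ 590. -221.   95.]
(486, -295) 408 [[466.0, -320.0, 8.0], [486.0, -311.0, 52.0], [506.0, -288.0, 92.0]] [129. 117. 108.]
   6 50 [ 469. -320.    6.] [ 512. -278.   21.]
   21 66 [ 466. -322.   21.] [ 506. -298.   35.]
   36 81 [ 466. -321.   36.] [ 506. -296.   51.]
   51 70 [ 469. -318.   51.] [ 504. -292.   66.]
   66 55 [ 470. -318.   66.] [ 501. -294.   81.]
   81 86 [ 469. -314.   82.] [ 499. -284.   93.]
(572, -348) 245 [[557.0, -362.0, 7.0], [572.0, -355.0, 40.0], [586.0, -339.0, 71.0]] [132. 120. 111.]
   6 41 [ 558. -364.    7.] [ 592. -345.   20.]
   21 63 [ 557. -364.   21.] [ 586. -346.   36.]
   36 50 [ 557. -361.   36.] [ 586. -345.   50.]
   51 58 [ 560. -360.   51.] [ 583. -336.   66.]
   66 33 [ 562. -361.   66.] [ 580. -335.   73.]
[[ 0.903  0.085 -0.421]
 [-0.077  0.996  0.036]
 [ 0.423  0.     0.906]]
deck 546 [599.6  70.1 113.7] [-0.394   0.0337  0.9185] tilt 23.290198465410388 yaw -0.08529722799044767
O above plane -2.861375348301293
hingepost 10 32 [[-12.5, 125.2, 10.5], [19.9, 143.7, 21.8]]
hingepost 25 35 [[-11.9, 124.2, 25.3], [19.9, 152.2, 36.0]]
hingepost 40 45 [[-12.6, 124.6, 40.3], [19.1, 156.2, 51.7]]
hingepost 55 45 [[-45.2, 126.8, 55.6], [12.6, 140.9, 66.8]]
catchpost 10 65 [[-30.0, -159.8, 10.2], [17.7, -136.3, 21.3]]
catchpost 25 69 [[-31.8, -161.2, 25.1], [17.9, -131.5, 36.5]]
catchpost 40 80 [[-30.0, -158.2, 40.3], [17.4, -129.2, 51.0]]
catchpost 55 42 [[-22.2, -157.5, 55.4], [18.1, -129.7, 66.2]]
[[ -36.3 -118.7   -4.2]
 [  39.7  121.8    4.9]]
```

```bash
python3 - <<'E'
import cv2
c=cv2.imread('pics/top0.png');cv2.imwrite('pics/topcrop.png',cv2.resize(c[130:270,180:420],None,fx=3,fy=3,interpolation=cv2.INTER_CUBIC))
E
```

```text
(no output)
```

View pics/topcrop.png

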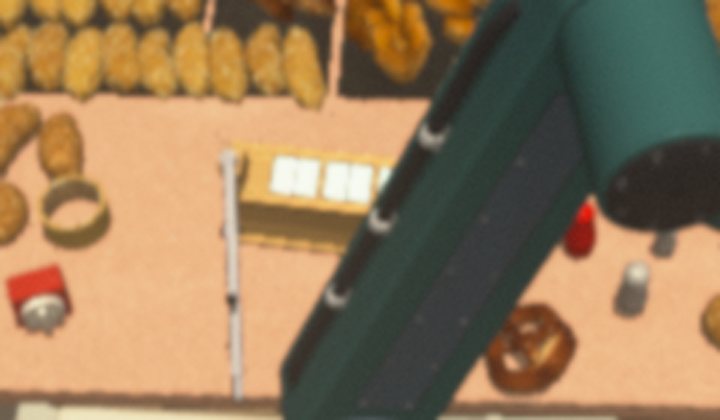

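View pics/sidecrop.png

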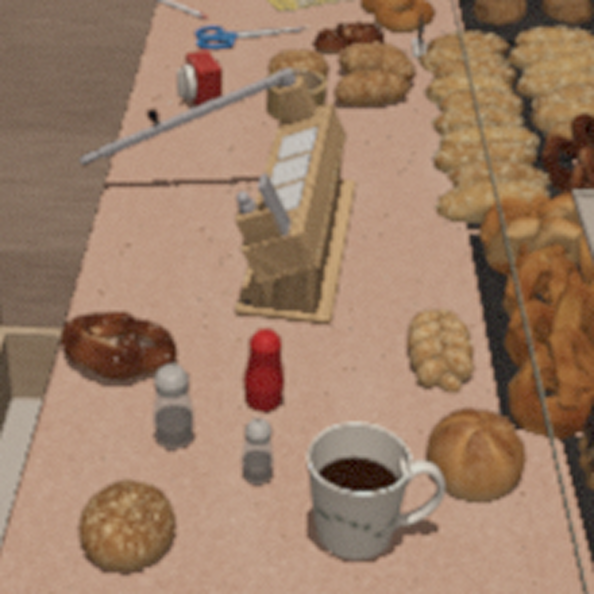

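The wanted shaker is the large grey one at about (486,-297), 90 mm tall. The rack fit is origin ≈ (594,62.5,108), yaw ≈ -0.085. Next I'll check IK for the planned poses.

```bash
cat >> h.py <<'E'
O=np.array([594,62.5,108.0]); yaw=-0.087
B=R.from_euler('z',yaw).as_matrix()@R.from_euler('y',-25,degrees=True).as_matrix()
def w(p): return O+B@np.array(p,float)
def qd(a):  # tool z = -deck z, tool y = deck y rotated by a about deck z
    y=np.array([-np.sin(a),np.cos(a),0]); z=np.array([0,0,-1.]); x=np.cross(y,z)
    return quat(B@np.stack([x,y,z],1))
def qv(a):
    y=np.array([-np.sin(a),np.cos(a),0]); z=np.array([0,0,-1.]); x=np.cross(y,z)
    return quat(np.stack([x,y,z],1))
E
python3 - <<'E'
from h import *
print('start rot',R.from_quat(np.roll(ctrl.read_state()['tcp_rot'],-1)).as_matrix().round(2).tolist(), ctrl.grasp_offset)
f=lambda j: None if j is None else np.round(j,2).tolist()
for a in (-3.14,-1.57,0,1.57):
    print('a',a)
    for y in (68,0,-68):
        print(' probe',y,f(ctrl.solve_ik(list(w([0,y,-38])),qd(a))),f(ctrl.solve_ik(list(w([0,y,130])),qd(a))))
    print(' shaker',f(ctrl.solve_ik([486,-297,55],qv(a))),f(ctrl.solve_ik([486,-297,200],qv(a))))
    for th in (1.55,1.2,.8,.4,0):
        u=np.array([-np.sin(th),-np.cos(th),0]);n=np.array([np.cos(th),-np.sin(th),0]) # n: closing dir
        p=np.array([0,143,66])+u*215-n*25
        print(' push',th,w(p).round(),f(ctrl.solve_ik(list(w(p)),qd(a-th))),f(ctrl.solve_ik(list(w(p)),qv(a-th+yaw))))
print(ctrl.read_state()['time'])
E
```

```text
start rot [[0.96, 0.28, -0.0], [0.28, -0.96, 0.0], [0.0, -0.0, -1.0]] 18.700000000000003
a -3.14
 probe 68 [0.16, 0.47, 1.96, -0.34, 0.31, 2.12] [0.2, 0.14, 1.94, -0.2, 0.65, 1.99]
 probe 0 [0.01, 0.45, 2.0, -0.17, 0.26, 1.82] [0.03, 0.1, 1.98, -0.09, 0.63, 1.75]
 probe -68 [-0.14, 0.44, 2.03, 0.09, 0.24, 1.43] [-0.15, 0.08, 2.01, 0.05, 0.62, 1.48]
 shaker [-0.67, 0.53, 1.75, -0.0, 0.87, 0.9] [-0.67, 0.35, 1.62, -0.0, 1.18, 0.9]
 push 1.55 [386. 245.  77.] [0.65, 0.34, 2.24, -0.93, 0.36, -1.58] [0.41, 0.38, 1.98, -0.0, 0.79, -2.66]
 push 1.2 [385. 169.  79.] None None
 push 0.8 [412.  90.  95.] None [0.05, 0.3, 2.04, -0.0, 0.8, 2.51]
 push 0.4 [466.  28. 123.] [-0.09, 0.19, 2.26, 0.0, 0.25, 1.97] [-0.09, 0.31, 1.92, -0.0, 0.92, 1.97]
 push 0 [537.  -5. 157.] [-0.16, 0.2, 2.09, 0.07, 0.42, 1.44] [-0.14, 0.35, 1.73, -0.0, 1.06, 1.52]
a -1.57
 probe 68 [0.16, 0.47, 1.96, -0.34, 0.31, 0.55] [0.2, 0.14, 1.94, -0.2, 0.65, 0.42]
 probe 0 [0.01, 0.45, 2.0, -0.17, 0.26, 0.25] [0.03, 0.1, 1.98, -0.09, 0.63, 0.18]
 probe -68 [-0.14, 0.44, 2.03, 0.09, 0.24, -0.14] [-0.15, 0.08, 2.01, 0.05, 0.62,
[... 1264 characters left out ...]
4, 0.35, 1.73, -0.0, 1.06, -1.62]
a 1.57
 probe 68 [0.16, 0.47, 1.96, -0.34, 0.31, -2.59] [0.2, 0.14, 1.94, -0.2, 0.65, -2.72]
 probe 0 [0.01, 0.45, 2.0, -0.17, 0.26, -2.89] [0.03, 0.1, 1.98, -0.09, 0.63, -2.96]
 probe -68 None None
 shaker [-0.67, 0.53, 1.75, -0.0, 0.87, 2.47] [-0.67, 0.35, 1.62, -0.0, 1.18, 2.47]
 push 1.55 [386. 245.  77.] [0.65, 0.34, 2.24, -0.93, 0.36, -0.01] [0.41, 0.38, 1.98, -0.0, 0.79, -1.09]
 push 1.2 [385. 169.  79.] None [0.25, 0.33, 2.05, -0.0, 0.76, -1.6]
 push 0.8 [412.  90.  95.] None [0.05, 0.3, 2.04, -0.0, 0.8, -2.2]
 push 0.4 [466.  28. 123.] [-0.09, 0.19, 2.26, 0.0, 0.25, -2.74] [-0.09, 0.31, 1.92, -0.0, 0.92, -2.74]
 push 0 [537.  -5. 157.] None None
1.4
```

```bash
python3 - <<'E'
from h import *
A=-1.5708
ctrl.move_gripper(0,40)
ctrl.move_pose(list(w([-20,0,150])),qd(A))
c=snap('wrist','wrist1'); W=cloud(c); np.savez('wrist1.npz',W=W,color=c['color'])
for t in ['bays','bay1','catch','keeper_hinge','keeper_knob']:
    print(t,[(np.round(d['at'],1).tolist(),round(d['score'],2)) for d in finder.place_of('wrist',t)][:4])
s=ctrl.read_state();print(s['time'],s['tool_pos'],s['width'],s['force'])
E
```

```text
bays [([594.9, 62.1, 111.5], 0.68), ([591.1, 65.6, 107.7], 0.44)]
bay1 [([588.3, -5.8, 104.5], 0.85), ([589.4, 65.2, 108.5], 0.74), ([600.4, 132.9, 105.0], 0.57)]
catch [([536.9, -75.8, 157.4], 0.74)]
keeper_hinge [([580.3, 206.4, 166.5], 0.87)]
keeper_knob [([406.0, 196.0, 113.1], 0.57)]
5.0417 [512.88405083  69.30810678 235.43488529] 0.2091382094081164 [ 0.98524202 -0.39466314  0.3626578 ]
```

View pics/wrist1.png

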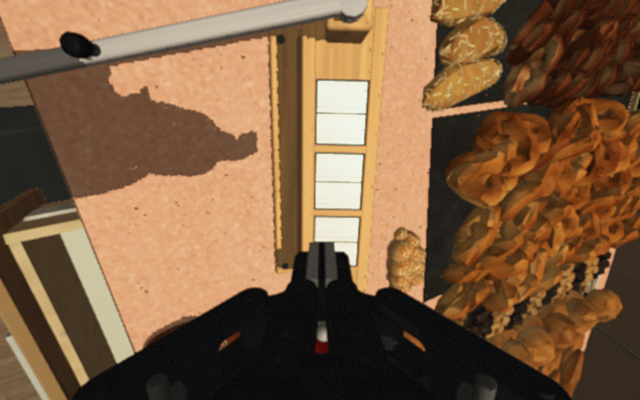

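The wrist picture shows the three white mouths at about (342,110), (338,182) and (335,240), with the bar across the top left and its knob at (80,45). I'll measure the mouths exactly.

```bash
python3 - <<'E'
from h import *
d=np.load('wrist1.npz');W=d['W'];C=d['color'].astype(int)
wh=((C.min(2)>190)&(C.max(2)-C.min(2)<45)).astype(np.uint8)
wh=cv2.morphologyEx(wh,cv2.MORPH_CLOSE,np.ones((5,5)))
n,l,st,ce=cv2.connectedComponentsWithStats(wh)
L=(W-O)@B
for i in range(1,n):
    if st[i,4]>500:
        q=L[l==i]; q=q[np.isfinite(q[:,0])]
        print(st[i],ce[i].round(),'med',np.median(q,0).round(1),'lo',np.percentile(q,1,axis=0).round(1),'hi',np.percentile(q,99,axis=0).round(1))
m=np.isfinite(L[...,0])&(abs(L[...,0])<34)&(L[...,1]>-60)&(L[...,1]<115)&(abs(L[...,2])<10)
q=L[m];A=np.c_[q[:,:2],np.ones(len(q))];print('plane',np.linalg.lstsq(A,q[:,2],rcond=None)[0].round(4))
# bar: points above z 50
m=np.isfinite(L[...,0])&(L[...,2]>62)&(L[...,2]<74)&(L[...,0]<-20)&(L[...,1]>80)
q=L[m];p=np.polyfit(q[:,0],q[:,1],1);print('bar',len(q),p,'angle',np.arctan2(1,p[0]),'y at x0',p[1])
E
```

```text
[ 317   81   50   63 2972] [341. 112.] med [-0.7 71.6 -0. ] lo [-23.7  43.  -13.9] hi [21.9 98.4  1.6]
[ 316  154   47   55 2387] [338. 181.] med [-2.3  3.5  0.6] lo [-25.2 -25.   -1.3] hi [20.4 30.3  2.3]
[ 315  218   44   47 1278] [339. 234.] med [  1.5 -54.7   1.2] lo [-25.5 -90.   -0.4] hi [ 19.  -37.3   2.9]
plane [-0.0044 -0.0096  0.4852]
bar 7430 [  0.1753719  145.11244281] angle 1.3971898335472015 y at x0 145.11244280843948
```

```bash
sed -i 's/^O=.*/O=np.array([592.8,64.2,108.0]); yaw=-0.098/' h.py; python3 - <<'E'
from h import *
A=-1.5708
def probe(y):
    ctrl.servo_line(list(w([0,y,25])),qd(A),feed=150)
    hit=ctrl.servo_line(list(w([0,y,-32])),qd(A),feed=60,f_stop=8)
    s=ctrl.read_state(); z=(B.T@(np.array(s['tool_pos'])-O))[2]
    print(y,hit,'depth',round(z,1),np.round(s['force'],1),s['time'])
    ctrl.servo_line(list(w([0,y,25])),qd(A),feed=150)
    return z
z=probe(0)
if z<-25: b=0
else:
    z=probe(-68); b=-68 if z<-25 else 68
print('empty',b)
ctrl.servo_line(list(w([-20,b,110])),qd(A))
print(ctrl.read_state()['time'])
E
```

```text
0 False depth -31.9 [-0.6 -0.1 -0.6] 7.1333
empty 0
8.4
```

```bash
python3 - <<'E'
from h import *
A=-1.5708
ctrl.servo_line(list(w([-40,-30,150])),qd(A),feed=250)
ctrl.move_pose([470,-290,210],qv(A))
ctrl.move_gripper(62,40)
c=snap('wrist','wrist2');W=cloud(c);np.savez('wrist2.npz',W=W,color=c['color'])
print([(np.round(d['at'],1).tolist(),round(d['score'],2)) for d in finder.place_of('wrist','shaker_mid')])
q=W[np.isfinite(W[...,0])&(np.hypot(W[...,0]-486,W[...,1]+297)<35)&(W[...,2]>62)&(W[...,2]<110)]
print(len(q),np.percentile(q,[1,50,99],axis=0).round(1))
q=q[q[:,2]>86];print(len(q),q.mean(0))
print(ctrl.read_state()['time'])
E
```

```text
[([571.6, -230.2, 45.1], 0.97), ([572.4, -346.2, 30.7], 0.73), ([489.7, -297.0, 40.3], 0.68)]
969 [[ 468.8 -310.9   65.5]
 [ 484.  -292.1   85. ]
 [ 500.2 -279.4   89. ]]
388 [ 484.669594   -295.66709681   87.45201814]
10.7417
```

View pics/wrist2.png

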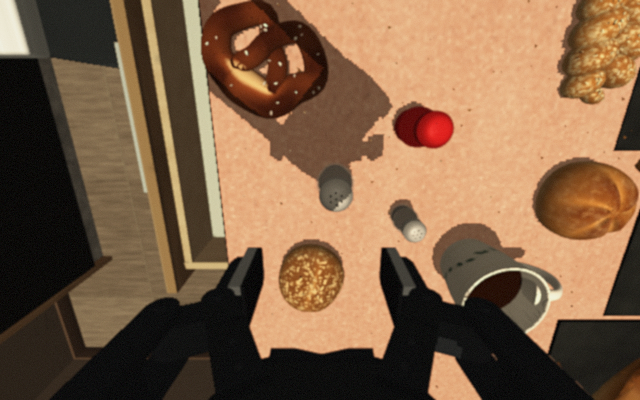

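The wrist picture shows the large grey shaker at (336,190), clear of the red one (430,128) and the small one (408,220). Its centre is about (485,-296). I'll grasp it now.

```bash
python3 - <<'E'
from h import *
A=-1.5708
ctrl.move_pose([485,-296,130],qv(A))
print(ctrl.servo_line([485,-296,52],feed=100,f_stop=10))
ctrl.move_gripper(25,50)
print(ctrl.read_state()['width'])
ctrl.servo_line([485,-296,150],feed=120)
s=ctrl.read_state();print(s['width'],s['time'],np.round(s['force'],2))
ctrl.move_pose([480,-200,300],qv(A))
ctrl.move_pose(list(w([-10,0,130])),qd(A))
c=snap('wrist','wrist3');snap('side','side3')
s=ctrl.read_state();print(s['width'],s['time'])
E
```

```text
False
32.60543253354184
32.16455635414168 13.4417 [ 0.52 -0.28 -1.31]
32.537282334110266 15.3833
```

View pics/wrist3.png

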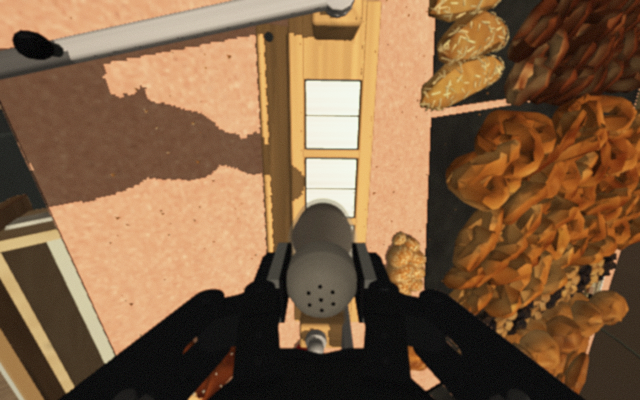

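View pics/side3.png

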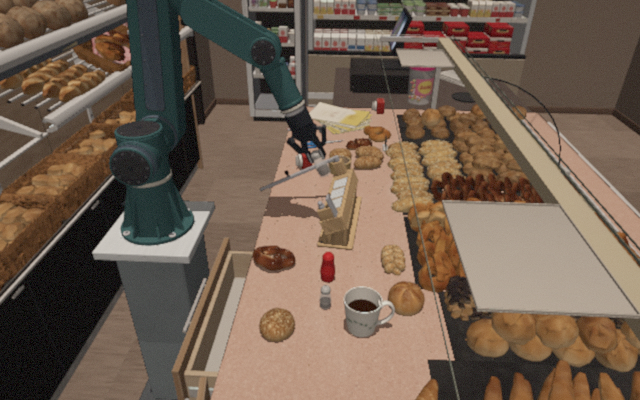

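```bash
python3 - <<'E'
from h import *
c=imaging.camera('wrist');W=cloud(c);r=finder.cut_out('wrist','shaker_mid')
s=ctrl.read_state();T=R.from_quat(np.roll(s['tcp_rot'],-1)).as_matrix()
L=(W-np.array(s['tool_pos']))@T
for d in r:
    g=d['region'];v,u=np.where(g);print(d['score'],u.mean(),v.mean(),g.sum())
    q=L[g];q=q[np.isfinite(q[:,0])]
    for lo in range(-50,80,10):
        a=q[(q[:,2]>lo)&(q[:,2]<=lo+10)]
        if len(a)>5:print(lo,len(a),np.percentile(a,[2,50,98],axis=0).round(1)[:,:2].tolist())
print(s['time'],np.round(s['torque'],2))
E
```

```text
0.87 321.6369435986661 258.59997100188485 6897
-40 2536 [[-9.5, -12.2], [3.4, -0.1], [13.1, 12.2]]
-30 1361 [[-3.7, -15.5], [12.9, 0.3], [17.1, 15.6]]
-20 452 [[6.0, -15.0], [15.1, -0.1], [17.1, 14.9]]
-10 671 [[5.9, -15.1], [14.8, 0.4], [17.5, 15.4]]
0 605 [[7.7, -16.1], [16.1, 0.9], [19.0, 17.3]]
10 588 [[6.5, -18.3], [17.4, 0.4], [20.4, 18.9]]
20 331 [[9.4, -18.2], [18.8, 0.4], [21.2, 18.3]]
30 153 [[12.1, -15.2], [18.8, 1.7], [20.5, 16.8]]
40 124 [[11.0, -14.1], [17.7, 1.5], [19.3, 16.1]]
50 9 [[14.5, -10.4], [16.7, -1.6], [18.1, 11.2]]
0.34 271.76889788511204 98.05559433237943 28654
-40 17 [[-12.7, -11.8], [-10.7, -5.2], [-6.9, 9.7]]
30 288 [[107.3, -171.5], [112.4, -166.5], [117.4, -161.5]]
40 603 [[105.4, -172.3], [111.6, -162.5], [119.2, -159.5]]
50 128 [[106.5, -166.8], [111.8, -163.5], [116.3, -151.7]]
60 8212 [[99.7, -202.2], [124.1, -97.1], [139.1, 11.4]]
70 738 [[-137.5, -204.0], [119.3, -2.2], [141.1, 26.5]]
15.4833 [ 0.02  0.35 -0.02]
```

```bash
python3 - <<'E'
from h import *
c=imaging.camera('wrist');W=cloud(c);C=c['color'].astype(int)
wh=((C.min(2)>170)&(C.max(2)-C.min(2)<50)).astype(np.uint8)
wh=cv2.morphologyEx(wh,cv2.MORPH_CLOSE,np.ones((5,5)))
L=(W-O)@B
ok=(wh>0)&np.isfinite(L[...,0])&(abs(L[...,2])<5)
for lo,hi in [(40,50),(50,60),(60,70),(70,80),(80,90),(90,98),(10,20),(20,28)]:
    q=L[ok&(L[...,1]>lo)&(L[...,1]<hi)&(abs(L[...,0])<32)]
    if len(q)>20: print(lo,len(q),np.percentile(q[:,0],[1,99]).round(1),q[:,0].mean().round(2))
q=L[ok&(L[...,1]>36)&(L[...,1]<110)&(abs(L[...,0])<32)];print(np.percentile(q[:,1],[.5,99.5]))
# wood deck extents in x
dk=np.isfinite(L[...,0])&(abs(L[...,2])<4)&(abs(L[...,0])<50)
for lo in (32,37,100,105,110): 
    q=L[dk&(L[...,1]>lo)&(L[...,1]<lo+5)]; print(lo,np.percentile(q[:,0],[1,99]).round(1))
E
```

```text
40 548 [-23.   22.2] -0.33
50 557 [-22.8  22.7] -0.12
60 560 [-22.6  22.4] -0.11
70 573 [-22.5  22.9] 0.11
80 631 [-23.2  22.6] -0.14
90 537 [-23.   23.1] 0.11
10 498 [-23.5  21.6] -0.79
20 397 [-23.4  22. ] -0.68
[40.4809005  97.44047259]
32 [-38.1  36.5]
37 [-37.8  36.3]
100 [-37.6  37.1]
105 [-37.  37.]
110 [-37.   37.8]
```

```bash
python3 - <<'E'
from h import *
A=-1.5708
ctrl.servo_line(list(w([-0.5,1,60])),qd(A),feed=120)
print(ctrl.servo_line(list(w([-0.5,1,12])),qd(A),feed=60,f_stop=15))
st=lambda:(lambda s:print((B.T@(np.array(s['tool_pos'])-O)).round(1),np.round(B.T@s['force'],1),s['width'],s['time']))(ctrl.read_state())
st()
print(ctrl.servo_line(list(w([-0.5,1,5])),qd(A),feed=25,f_stop=15));st()
c=snap('wrist','wrist4');snap('side','side4')
E
```

```text
False
[-0.6  1.  12. ] [-1.2  0.2 -2.3] 32.81721526610045 17.225
True
[-0.2  1.3 10.4] [-0.2  0.5  7.7] 32.23962512371063 17.45
```

View pics/wrist4.png

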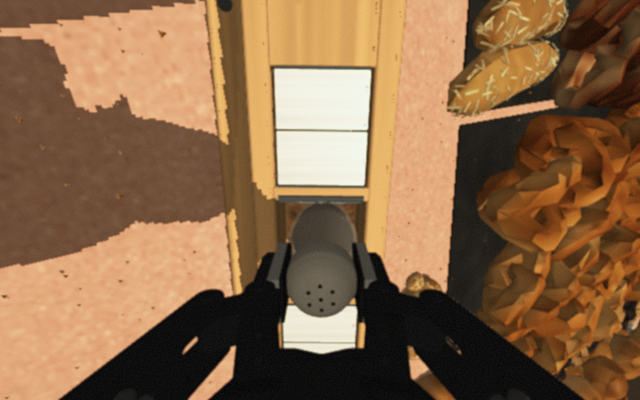

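The shaker stopped at TCP +10.4 mm, where I expected the bay floor at about +9. The picture shows it inside the middle bay with the flap folded down. Now I'll release it and check.

```bash
python3 - <<'E'
from h import *
A=-1.5708
ctrl.move_gripper(60)
ctrl.servo_line(list(w([-0.5,1,80])),qd(A),feed=120)
ctrl.servo_line(list(w([-30,1,130])),qd(A),feed=200)
c=snap('wrist','wrist5');W=cloud(c)
L=(W-O)@B
m=np.isfinite(L[...,0])&(np.hypot(L[...,0],L[...,1])<26)&(L[...,2]>5)&(L[...,2]<100)
q=L[m];print(len(q),np.percentile(q[:,2],[50,95,99.5]))
t=q[q[:,2]>np.percentile(q[:,2],99)-6];print(t.mean(0),t.min(0),t.max(0))
print([(((np.array(d['at'])-O)@B).round(1),round(d['score'],2)) for d in finder.place_of('wrist','shaker_mid')], ((np.array(finder.place_of('wrist','keeper_knob')[0]['at'])-O)@B).round(1))
m=np.isfinite(L[...,0])&(L[...,2]>62)&(L[...,2]<74)&(L[...,0]<-20)&(L[...,1]>80)
q=L[m];p=np.polyfit(q[:,0],q[:,1],1);print('bar',len(q),p,'angle',np.arctan2(1,p[0]))
print(ctrl.read_state()['time'])
E
```

```text
1448 [42.75931646 47.26717929 48.28220775]
[-12.42319963   4.14836566  45.28349145] [-25.69592498 -10.89415169  42.0426995 ] [ 1.11898751 17.37130142 49.37671316]
[(array([-7.6,  3.8,  2.4]), 0.94)] [-179.4  111.1   84.2]
bar 8384 [  0.18412053 142.95376129] angle 1.3887150634566316
19.2667
```

View pics/wrist5.png

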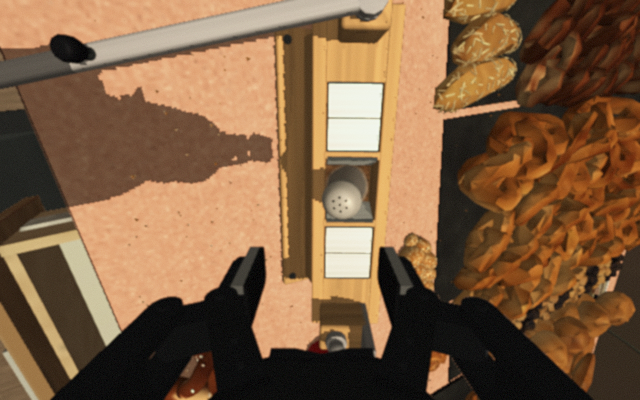

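The shaker is in the middle bay, leaning slightly downhill. Its top is 48 mm above the deck, so it clears the bar at 56 mm. Bar angle is 1.39. Now I'll close the keeper by pushing the bar at r = 215 mm with the fingers shut.

```bash
cat > push.py <<'E'
from h import *
def tp(th,off,z=60,r=215):
    u=np.array([-np.sin(th),-np.cos(th),0]);n=np.array([np.cos(th),-np.sin(th),0])
    return list(w(np.array([0,143,z])+u*r-n*off)), qv(-th+yaw)
def st():
    s=ctrl.read_state();f=np.array(s['force'])
    print(np.round(s['tool_pos'],1),np.round(f,1),round(s['time'],2),flush=True)
E
python3 - <<'E'
from push import *
for th in np.linspace(1.39,0,9):
    p,q=tp(th,20); assert ctrl.solve_ik(p,q) is not None, th
ctrl.move_gripper(0)
p,q=tp(1.39,45); p=[p[0],p[1],240]
ctrl.move_pose(p,q)
p,q=tp(1.39,45); print(ctrl.servo_line(p,q,feed=150,f_stop=10)); st()
snap('wrist','wrist6'); snap('side','side6')
E
```

```text
False
[384.6 234.1  70.1] [ 0.1 -0.1 -0.6] 21.98
```

View pics/wrist6.png

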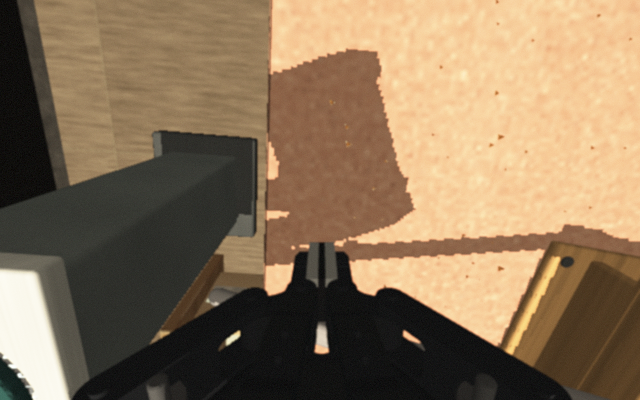

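View pics/side6.png

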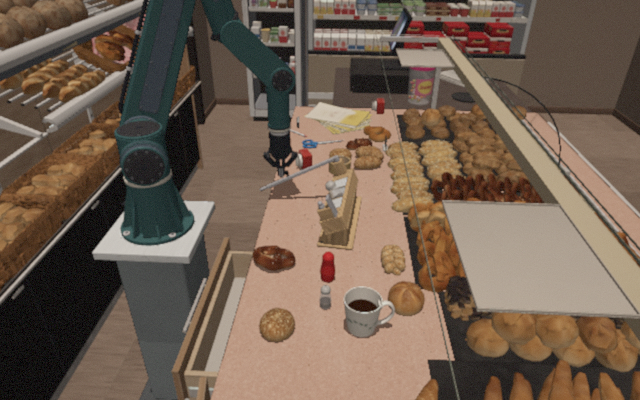

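The side view shows the fingers on the +y side of the bar, with no contact. Now I'll sweep it.

```bash
python3 - <<'E'
from push import *
ths=[1.39,1.22,1.05,.88,.7,.53,.36,.24,.14]
r=215
for th in ths:
    p,q=tp(th,18+5*(1-th/1.39),r=r)
    h=ctrl.servo_line(p,q,feed=90,f_stop=25)
    if h or th in(1.05,.53): print(th,h); st()
    if h: break
st()
snap('side','side7')
E
```

```text
1.05 False
[395.7 136.9  79.5] [-0.6  1.   0.2] 23.62
0.53 False
[449.3  46.6 108.5] [ 0.4  0.2 -0.3] 25.3
[513.3   5.2 140. ] [-0.6  0.9 -1.6] 26.67
```

```bash
python3 - <<'E'
import cv2
c=cv2.imread('pics/side7.png');cv2.imwrite('pics/side7c.png',cv2.resize(c[120:260,230:410],None,fx=4,fy=4,interpolation=cv2.INTER_CUBIC))
E
```

```text
(no output)
```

View pics/side7c.png

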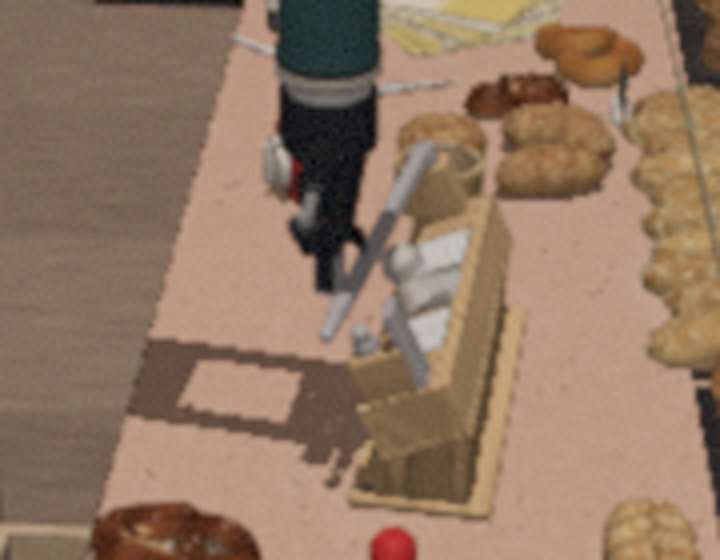

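The bar is following the fingers and is near 0.2 rad. Now the final push over the catch ball.

```bash
python3 - <<'E'
from push import *
n=B@np.array([1,0,0])
for off in (23,18,13,8,3,-2):
    p,q=tp(0.0,off)
    h=ctrl.servo_line(p,q,feed=30 if off<23 else 60,f_stop=32)
    print(off,h); st()
    if h: break
snap('side','side8');snap('wrist','wrist8')
E
```

```text
23 False
[538.2  -2.4 152. ] [-4.1  2.6 -1.8] 27.36
18 False
[538.5  -2.4 152.4] [-9.9  1.9 -5.5] 27.68
13 False
[538.7  -2.4 152.7] [-16.1   2.4  -9.1] 27.99
8 False
[538.9  -2.4 152.9] [-22.5   2.5 -13.3] 28.31
3 False
[539.   -2.4 153.2] [-30.    3.  -17.1] 28.62
-2 False
[539.1  -2.4 153.4] [-34.7   2.4 -21.1] 28.94
```

```bash
python3 - <<'E'
import cv2
c=cv2.imread('pics/side8.png');cv2.imwrite('pics/side8c.png',cv2.resize(c[120:260,230:410],None,fx=4,fy=4,interpolation=cv2.INTER_CUBIC))
E
```

```text
(no output)
```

View pics/side8c.png

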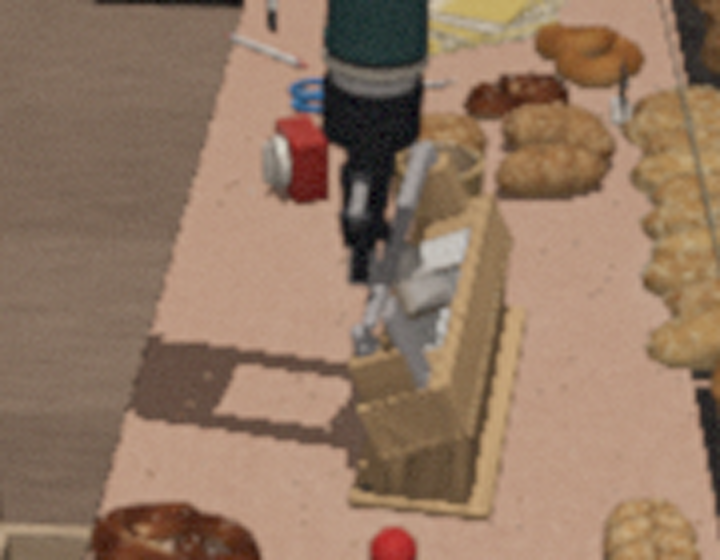

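View pics/wrist8.png

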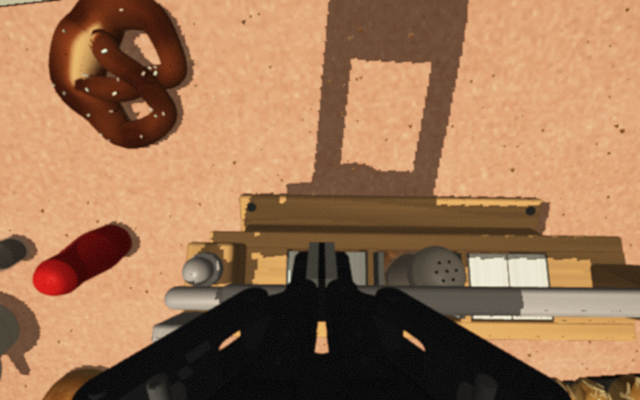

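```bash
python3 - <<'E'
from push import *
s=ctrl.read_state();print((B.T@(np.array(s['tool_pos'])-O)).round(1))
c=imaging.camera('side');W=cloud(c);L=(W-O)@B
m=np.isfinite(L[...,0])&(L[...,2]>58)&(L[...,2]<74)&(L[...,1]<125)&(L[...,1]>-180)&(abs(L[...,0])<60)
q=L[m]
for lo in range(-170,125,15):
    a=q[(q[:,1]>lo)&(q[:,1]<=lo+15)]
    if len(a): print(lo,len(a),np.percentile(a[:,0],[5,50,95]).round(1),np.percentile(a[:,2],[5,95]).round(1))
E
```

```text
[-23.3 -71.5  61. ]
-170 12 [ 4.5 14.8 19.8] [59.  71.2]
-155 44 [-18.3   1.4  19.6] [58.4 72.1]
-140 23 [-5.   3.8 20.2] [60.9 72.3]
-125 14 [-6.9  2.7  6.7] [64.4 72.4]
-110 13 [-5.6  1.2  5.2] [63.6 71.7]
-95 19 [-21.1  -2.    5.7] [63.  72.5]
-80 27 [-27.1  -4.    6.2] [62.6 73.5]
-65 11 [-4.2  3.4  6.6] [64.3 73.2]
-50 13 [-5.   4.1  7. ] [63.3 72.6]
-35 9 [-2.3  5.   6.3] [61.6 72. ]
-20 11 [-1.6  4.   7.6] [62.9 72.4]
-5 12 [-5.1  4.   7.1] [60.7 72.5]
10 11 [-3.5  3.7  7.9] [63.2 72.9]
25 10 [-5.1  4.2  6.2] [64.1 71.4]
40 13 [-4.5  6.1  7. ] [61.6 73.2]
55 10 [-4.1  4.4  7.8] [60.4 70.9]
70 11 [-3.2  4.6  7.5] [64.1 71.5]
85 9 [-1.8  3.8  8.2] [63.4 72.4]
100 8 [-3.6  6.9  8.6] [62.7 71.1]
115 8 [-3.7  3.9  9.2] [65.  72.1]
```

The wrist picture shows the catch ball at (202,270) on the robot side of the bar, whose end is at (175,297), against the end stop. The finger stopped at x = -23.3, matching the -23 predicted for 0 rad. So the bar is home on its stop. I'll back off and verify.

```bash
python3 - <<'E'
from push import *
p,q=tp(0.0,60); ctrl.servo_line(p,q,feed=100)
ctrl.servo_line([p[0]-20,p[1],270],feed=200)
ctrl.move_pose([430,20,330],qd(-1.5708)); ctrl.hold(0.3); st()
c=snap('wrist','wrist9');W=cloud(c);L=(W-O)@B
m=np.isfinite(L[...,0])&(L[...,2]>62)&(L[...,2]<74)&(L[...,1]<120)&(L[...,1]>-120)&(abs(L[...,0])<45)
q=L[m]
ys=np.arange(-115,115,10);xs=[];yy=[]
for y in ys:
    a=q[(q[:,1]>y)&(q[:,1]<=y+10)]
    if len(a)>15: xs.append(np.percentile(a[:,0],[3,97]).mean());yy.append(y+5)
pf=np.polyfit(yy,xs,1);print('bar slope',pf,len(xs),np.round(xs,1))
m=np.isfinite(L[...,0])&(np.hypot(L[...,0]+8,L[...,1]-2)<26)&(L[...,2]>30)&(L[...,2]<56)
print(np.percentile(L[m],[5,50,98],axis=0).round(1))
for n in('wrist','side'):
    if n=='side': snap('side','side9')
    print(n,[((np.array(d['at'])-O)@B).round(1).tolist() for d in finder.place_of(n,'shaker_mid')],[((np.array(d['at'])-O)@B).round(1).tolist() for d in finder.place_of(n,'keeper_knob')])
E
```

```text
[430.2  20.  329.9] [ 0.1 -0.1  0. ] 32.39
bar slope [ 0.0133303  -1.42685157] 23 [-2.5 -2.4 -2.1 -2.4 -1.9 -2.1 -1.7 -6.3 -1.5 -1.4 -1.3 -1.3 -1.1 -1.2
 -0.8 -0.7 -0.7 -0.4 -0.5 -0.4 -0.1 -0.2  0. ]
[[-26.5 -10.5  35.7]
 [-16.1   4.1  44.2]
 [ -6.6  18.6  47.9]]
wrist [[-6.2, 0.4, 1.7]] [[-2.7, -32.7, 85.9]]
side [[-15.8, -413.3, -76.1], [-18.4, -302.7, -63.2], [-7.1, 4.7, 5.2]] []
```

View pics/wrist9.png

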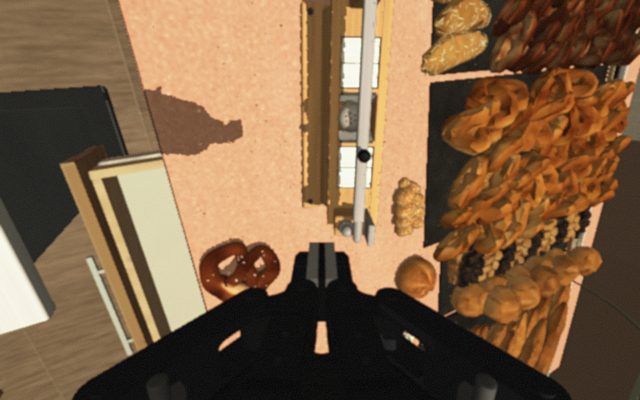

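The bar angle reads about 0.012 rad, and the ball at (345,228) is on the robot side of the bar end at (358,238). The shaker's centre is about 2 mm above the deck and the arm is clear. Handing in.

```bash
python3 -c "
from cell import ctrl
print(ctrl.hand_in(), ctrl.read_state()['time'])"
```

```text
the job is handed in; nothing more can be done
the job is handed in; nothing more can be done
```

The sugar shaker is in the empty middle bay, cap up, with the keeper bar shut over it. I handed the job in just after 32 s on the robot's clock; no verdict was given.

- **Finding the bay:** I pushed the shut fingers through the middle bay's flaps and they went 32 mm deep without resistance. That made it the empty bay, so I did not feel the other two.
- **Shaker:** I moved the large grey shaker and left the red one and the small grey one alone. It met the bay floor within about 1 mm of the expected depth. After release it leaned slightly downhill, with its centre about 2 mm above the deck and 6 mm from the row's middle line in the last wrist view. The side view put the centre at about 5 mm above the deck. Both are inside the 8 mm limit.
- **Keeper bar:** I pushed it shut until it pressed on its end stop at about 40 N. After I let go it read about 0.012 rad, good to about 0.01 rad. In the picture the catch ball stands on the robot side of the bar, so the bar is home behind it.
- **Other things:** The arm was clear with no force on it at the end. I felt no contact with the other things on the worktop, but I did not measure their positions again.

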